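# Mount the drawplate in the bench vice

## Task

Get the steel drawplate ready for drawing wire: first slide the vice's loose jaw fully open by its upright post. Then lift the drawplate's near end over the lip of its wooden rack, draw it out endwise from under the roofed pocket, and set it upright on its long edge between the jaws, centred along them and without dropping it. Let go of it, slide the jaw up snug so that the plate is clamped square and upright between both jaws, and leave the other tools where they are.

Things in the scene. Friction and masses are not known exactly. Their poses are not given: they have to be found in the camera images.
- drawplate: Flat steel bar 180 mm long (its x) x 10 mm thick (its y) x 44 mm high (its z), about 0.6 kg, with two rows of small dark holes in its big faces; it stands on its long narrow edge in the rack. Origin: centre of its underside (the lower long edge), halfway along. +x points to the end in the roofed pocket at the start. Alike either way round.
- plate_near (a point): Bottom corner line of the drawplate's near end (the end behind the rack's lip at the start): 90 mm from the plate's origin along its -x, on the underside.
- plate_far (a point): Bottom corner line of the drawplate's far end (in the roofed pocket at the start): 90 mm from the plate's origin along its +x, on the underside.
- rack: Fixed wooden rack 206 (its x) x 60 mm, left or right of the bench's middle. Origin: centre of its underside; x runs along the slot from the lip (robot side) to the roofed pocket, z up. Slot floor 8 mm above the bench; slot 14 mm wide between low side rails, 38 mm over both, tops 20 mm above the bench. At rest the plate's origin is within 3 mm of x = 0, y = 0, z = 8 mm.
- rack_lip (a point): Middle of the top of the lip that closes the slot's near end: 23 mm above the bench, 15 mm above the slot floor. The lip is 8 mm thick along the slot (rack x = -102 to -94 mm) and 44 mm wide.
- rack_roof (a point): Middle of the underside of the roof's edge at the pocket's mouth: rack x = +53 mm, 61 mm above the bench. Roof 6 mm thick, reaching to x = +103 mm; closed cheeks 38 mm wide overall; back wall at x = +94 mm; open towards the lip. The plate can rise level only 9 mm, but can tip up about its far bottom edge by up to about 0.2 rad, which lifts its near end over the lip.
- vice: Fixed low bench vice, painted iron base, dark steel jaws, on the other side from the rack. Origin: on the bench under the middle of the fixed jaw's gripping face; x along the jaws, loose jaw towards -y. Base 110 mm (x), y -135 to +30 mm; flat bed, on which the plate stands, 12 mm above the bench. Both jaws: x -50 to +50 mm, tops 26 mm above the bench. Fixed jaw y = 0 to +22 mm.
- jaw (a joint): Travel of the loose jaw = gap between the jaw faces, m: 0 shut, 0.028 fully open (stop); it slides along the vice's -y as it opens, stays where left, needs about 3 N to slide. Starts nearly shut (0 to 0.008). Reads about 0.010 when clamped on the plate.
- jaw_post (a point): Centre of the top of the loose jaw's upright steel grip post, 70 mm above the bench; post 24 mm (vice x) x 14 mm (vice y), free-standing above 22 mm over the bench. Its middle is 75 mm behind the loose jaw's gripping face, so at vice y = -(75 mm + gap).
- bench_block: Bystander: square loose steel block 64 x 64 x 20 mm, nearest the robot. Origin: centre of its underside.
- tin: Bystander: round metal tin with lid, 64 mm across, 45 mm high, beyond the middle of the bench. Origin: centre of its underside.
- hammer: Bystander: hammer about 220 mm long lying at the far side of the bench.
There are look-alikes about, which are no part of the job. There is more than one size of the drawplate; the job needs the largest.

How it is judged (in metres and radians):
On the way, in this order (a step that is already met when the one before it is completed fails the run):
1. the loose jaw is slid open (gap over 24 mm) (value of joint jaw above 0.024 m), for 0.1 s.
2. the plate's near end is lifted clear above the lip while its far end is still low in the roofed pocket (z of plate_near in the frame of rack above 0.0245 m and x of plate_far in the frame of rack above 0.055 m and z of plate_far in the frame of rack below 0.02 m), for 0.1 s.
3. the plate is drawn out endwise over the lip: its far end has left the pocket, still in line with the slot (x of plate_far in the frame of rack below 0.052 m and x of plate_near in the frame of rack below -0.11 m and y of plate_far in the frame of rack between -0.03 and 0.03 m), for 0.05 s.
4. the plate stands by itself, released, on the vice's bed between the open jaws (x of drawplate in the frame of vice between -0.025 and 0.025 m and z of drawplate in the frame of vice between 0.008 and 0.016 m and y of drawplate in the frame of vice between -0.028 and 0 m and angle between drawplate's own z axis and vertical below 0.2 rad and value of joint jaw above 0.014 m and linear speed of drawplate below 0.02 m/s and contact force between the fingers and drawplate below 0.3 N), for 0.2 s.
5. the jaw is slid up snug and the plate is clamped square and upright (x of drawplate in the frame of vice between -0.025 and 0.025 m and z of drawplate in the frame of vice between 0.008 and 0.016 m and y of drawplate in the frame of vice between -0.009 and -0.002 m and angle between drawplate's own z axis and vertical below 0.08 rad and angle between the x axis of drawplate and the x axis of vice, either way round below 0.06 rad and value of joint jaw between 0.0075 and 0.0125 m), for 0.2 s.
At the end, for the whole second after the job is handed in: The plate stands on the vice's bed (within 4 mm in height), its middle within 25 mm of the middle of the jaws, between both jaws (centre 2 to 9 mm from the fixed face), upright within 0.08 rad and parallel to the jaws within 0.06 rad, with the jaw gap between 7.5 and 12.5 mm; released and at rest (all of step 5 and linear speed of drawplate below 0.02 m/s and contact force between the fingers and drawplate below 0.3 N); the robot touches nothing.
It fails at once if the plate is dropped (moves faster than 0.5 m/s while not held) (linear speed of drawplate above 0.5 m/s and contact force between the fingers and drawplate below 0.1 N).
It fails at once if a bystander (block, tin or hammer) is moved more than 25 mm (distance of any of bench_block, tin, hammer from where it was at the start of the episode above 0.025 m).
It also fails if it takes over 62 s, if anything falls off the work surface, if the arm or the gripper's body presses on something with over 40 N, if the wrist force passes 120 N, or if a joint passes its speed limit or range.

## Robot

A 6-joint arm with a two-finger parallel gripper is mounted at the origin on the work surface. World frame = base frame: x ahead of the robot, y to its left, z up, the work surface at z = 0. Lengths are in mm, angles in rad, forces in N, time in s.
With the tool pointing down it reaches from about 350 to 875 mm from the base axis. Payload 4.2 kg.
Tool frame: the origin (TCP) lies midway between the tips of the shut fingers; the grasp point (between the pads) lies 19 mm behind it (arm.grip_point_offset is the distance from the TCP to the grasp point, in mm); z points along the fingers, y is the direction in which the jaws open and shut (so a half turn about z gives the same grasp; the last joint's range is limited). The gripper opens to 87 mm and grips with 3 to 60 N. Pads are 19 mm wide; open, the fingers measure 117 mm over their backs; the gripper's body (75 mm by 190 mm) begins 51 mm behind the grasp point.
Start: joints at [-1.088, 0.385, 0.008, 0, -1.194, -0.259], TCP at [138.728, -609.388, 201.35] pointing down, gripper open.
Joint ranges: [-3.14, 3.14], [-1.21, 2.06], [-1.07, 1.41], [-3.16, 2.05], [-2.99, -0.16], [-3.1, 3.1]. Speed limits (rad/s): [2.79, 2.79, 3.14, 3.14, 3.14, 3.14].

## Interface

Orientations are given as a 3x3 rotation matrix whose columns are the frame's x, y, z axes.
In Python, from workcell import telemetry, imaging, arm gives the robot as it stands. The module is installed in compiled form; this text tells all that it offers.
- The arm moves only by the shell command python3 -m handwheel 'ROWS' [FORCE]. ROWS is JSON, a list of rows, each a list of 3 entries, a list of its own where there are three numbers: the shift along the tool's x, y, z in units of 30 mm (1.0 is 30 mm), then the turn, a rotation vector about the tool's x, y, z in units of 8 degrees (1.0 is 8 degrees), then the gripper command: -1 is fully open, 1 is shut, values between are in proportion. A call has exactly 10 rows; each row is the pose to reach, as a shift and turn from the pose measured when the call began, along the tool's axes at that moment; what a row does not reach only later rows make up. A row lasts 1/10 s, in which the tool goes at most 50 mm and 8.59 degrees, less where a joint would pass 70% of its speed; a pose out of reach is approached as far as the arm can. A call with a gripper value outside its range is refused whole. The fingers move at their own pace and stop on an object; FORCE is the grip in N (left out, the last holds). Time passes only in rows, so rows that repeat a pose let the fingers close, or fill a call up. It gives the time, the measured TCP pose, the force and the opening at its end, in the units of the state.
- telemetry.get_obs(): the state, without advancing time (a new reading comes with each control period).
- imaging.snapshot(name): name is "scene" or "top" or "wrist"; returns a dict with "image" (420x560x3 uint8, red, green, blue), "fx", "fy", "cx", "cy" (pixels), "cam_to_world" (4x4, takes a point from camera to world coordinates). Camera axes: x right, y up, looking along -z (the intrinsics and any distortion apply to the point x, -y, -z); pixel columns grow to the right and rows downward; lengths in mm; the calibration is good to about 2 mm. A picture is of the moment at which its call begins. There is no depth.
- arm.hand_in(): hands the job in, once; it reports no verdict.
The state is a dict: "clock": time; "joint_positions": joint angles; "joint_velocities": joint speeds; "tau": joint torques, N m; "eef_pos": TCP position; "orientation": TCP orientation; "ft_force": force on the tool from outside, world axes, zero at the start; "ft_torque": the same for the moment, N m; "width": finger opening in mm.
Only numpy, scipy, OpenCV 4.12 (cv2) and the standard library are available. Lean on these libraries where they do the work, as an engineer would, in place of code of your own. Each camera call takes 0.05 s, during which the arm holds its last target.

## Working session

There is one attempt and no reset: what is moved stays moved. The work goes in short steps, Python scripts to look and compute and a shell command to move; the robot and the scene stay as the last step left them, time stands still between calls to the robot, and variables do not carry over. Pictures are saved under pics/ and viewed, and the job is handed in when it is done.

```bash
mkdir -p pics
cat > h.py <<'E'
import numpy as np, cv2
from workcell import telemetry, imaging, arm
def snap(name,fn):
    s=imaging.snapshot(name); cv2.imwrite('pics/'+fn,s['image'][:,:,::-1]); np.save('pics/'+fn+'.npy',s,allow_pickle=True); return s
def load(fn): return np.load('pics/'+fn+'.npy',allow_pickle=True).item()
def ray(s,u,v,z):
    M=np.array(s['cam_to_world']); d=np.array([(u-s['cx'])/s['fx'],-(v-s['cy'])/s['fy'],-1])
    d=M[:3,:3]@d; o=M[:3,3]; return o+d*(z-o[2])/d[2]
def proj(s,p):
    M=np.array(s['cam_to_world']); c=M[:3,:3].T@(np.array(p)-M[:3,3])
    return s['cx']+s['fx']*c[0]/-c[2], s['cy']-s['fy']*c[1]/-c[2]
E
python3 - <<'E'
from h import *
for n in ['scene','top','wrist']:
    s=snap(n,n+'0.png'); print(n,{k:v for k,v in s.items() if k!='image'})
print(telemetry.get_obs(),arm.grip_point_offset)
E
```

```text
scene {'fx': 485.57301629635145, 'fy': 485.57301629635145, 'cx': 277.97345472537785, 'cy': 210.1253194783226, 'cam_to_world': array([[-8.29562483e-02, -7.53563108e-01,  6.52120314e-01,
         1.16533265e+03],
       [ 9.96439668e-01, -5.28449564e-02,  6.56916923e-02,
         1.12383173e+02],
       [-1.50415662e-02,  6.55248085e-01,  7.55263992e-01,
         7.75687182e+02],
       [ 0.00000000e+00,  0.00000000e+00,  0.00000000e+00,
         1.00000000e+00]])}
top {'fx': 406.08273373655294, 'fy': 406.08273373655294, 'cx': 283.4361177881719, 'cy': 199.75980250539567, 'cam_to_world': array([[-3.60104441e-03,  9.92513623e-01, -1.22080881e-01,
         4.33106027e+02],
       [-9.99970962e-01, -2.75408659e-03,  7.10571042e-03,
         5.91409447e+01],
       [ 6.71629308e-03,  1.22102924e-01,  9.92494719e-01,
         1.06143251e+03],
       [ 0.00000000e+00,  0.00000000e+00,  0.00000000e+00,
         1.00000000e+00]])}
wrist {'fx': 368.9094052176998, 'fy': 368.9094052176998, 'cx': 281.44339441787685, 'cy': 207.15276454944043, 'cam_to_world': array([[-2.20988544e-01, -9.39813161e-01,
[... 446 characters left out ...]
e-01]), 'joint_velocities': array([-6.81281623e-04, -9.82837097e-04,  4.63380657e-03,  1.76124464e-05,
       -1.55889690e-04, -4.98519112e-04]), 'tau': array([-1.85361341e-04, -3.91052449e+01,  1.87585920e+01,  4.22234774e+00,
        1.23627266e-02, -1.40729835e-04]), 'eef_pos': array([ 138.59640934, -608.96831792,  200.50590838]), 'orientation': array([[-9.75096190e-01, -2.21781858e-01, -4.77072390e-04],
       [-2.21782337e-01,  9.75094971e-01,  1.54653364e-03],
       [ 1.22197784e-04,  1.61382529e-03, -9.99998690e-01]]), 'ft_force': array([-0.48000301,  0.09569127, -0.21342071]), 'ft_torque': array([-0.04044053, -0.03023874,  0.00734412]), 'width': 87.10275194614931} 18.700000000000003
```

View pics/scene0.png

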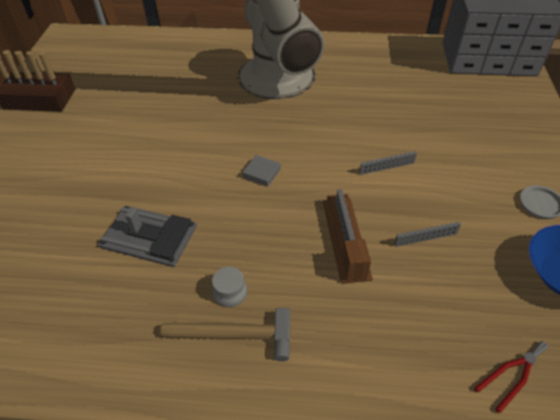

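View pics/top0.png

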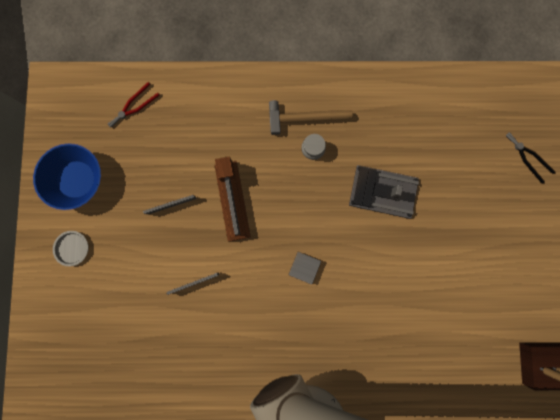

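The scene view shows the rack at about (348,235) and the vice at about (148,235). The top view has the rack at (232,200) and the vice at (385,192), with its post at (398,190). The two smaller plates are decoys. I'll enlarge both areas.

Run:
```python
from h import *
def crop(fn,u0,v0,u1,v1,k):
    im=cv2.imread('pics/'+fn)[v0:v1,u0:u1]; im=cv2.resize(im,None,fx=k,fy=k,interpolation=cv2.INTER_CUBIC)
    im=np.clip(im.astype(float)*1.6,0,255).astype(np.uint8)
    for u in range(u0,u1,10): cv2.putText(im,str(u),((u-u0)*k,10),0,.33,(0,255,255),1); cv2.line(im,((u-u0)*k,12),((u-u0)*k,18),(0,255,255))
    for v in range(v0,v1,10): cv2.putText(im,str(v),(0,(v-v0)*k+4),0,.33,(0,255,255),1); cv2.line(im,(22,(v-v0)*k),(28,(v-v0)*k),(0,255,255))
    return im
a=crop('top0.png',200,150,260,250,6); b=crop('top0.png',345,160,425,220,6)
cv2.imwrite('pics/ca.png',a);cv2.imwrite('pics/cb.png',b)
cv2.imwrite('pics/cc.png',crop('scene0.png',310,180,380,285,5));cv2.imwrite('pics/cd.png',crop('scene0.png',95,195,205,270,6))
```

```text
(no output)
```

View pics/ca.png

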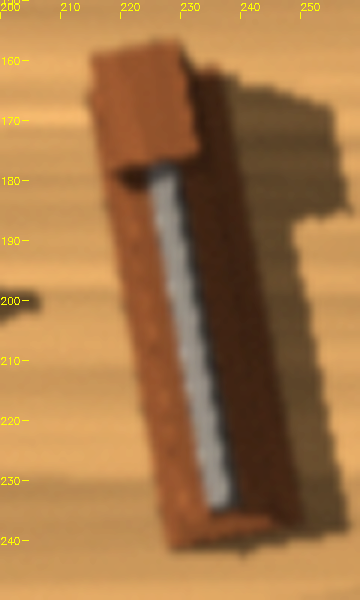

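View pics/cb.png

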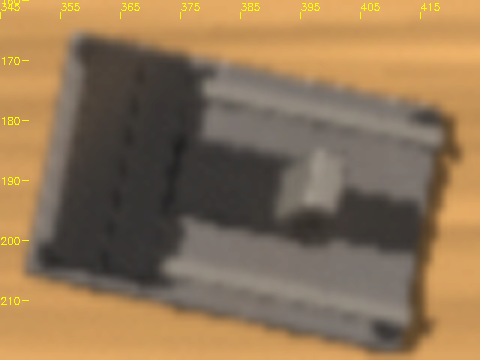

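View pics/cc.png

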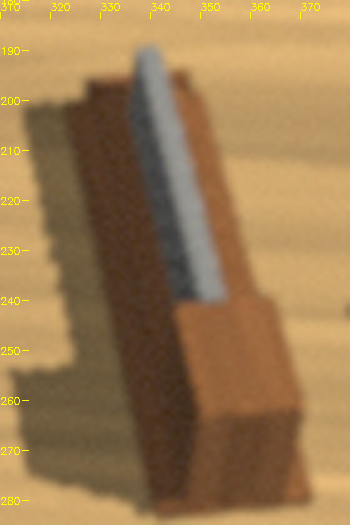

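View pics/cd.png

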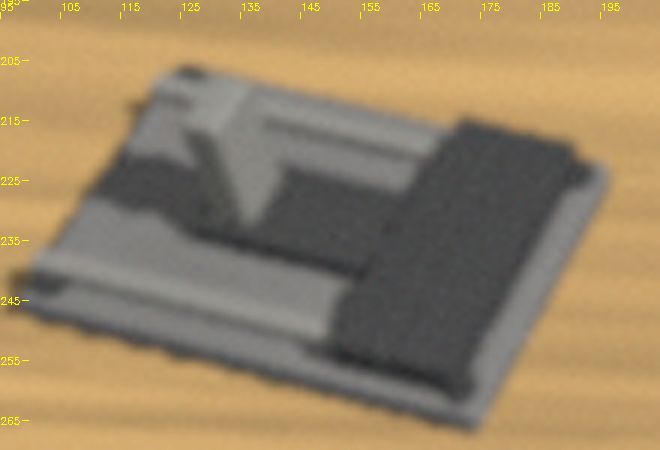

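```bash
cat > fit.py <<'E'
from h import *
from scipy.optimize import least_squares
def W(q,p): c,s=np.cos(q[2]),np.sin(q[2]); return np.array([q[0]+c*p[0]-s*p[1],q[1]+s*p[0]+c*p[1],p[2]])
def fit(obs,q0,extra=0):
    def r(q): return np.concatenate([np.array(proj(s,W(q,p)))-uv for s,p,uv in obs])
    f=least_squares(r,q0,loss='soft_l1'); return f.x,np.round(f.fun.reshape(-1,2),1)
E
python3 - <<'E'
from fit import *
t=load('top0.png');c=load('scene0.png')
V=[(t,(55,30,12),(357.5,166)),(t,(-55,30,12),(350,205)),(t,(-55,-135,12),(413,218)),(t,(55,-135,12),(419,178))]
V2=[(c,(55,30,12),(174,264.5)),(c,(-55,30,12),(196,223)),(c,(-55,-135,12),(122,207)),(c,(55,-135,12),(97,245))]
R=[(t,(103,19,67),(215,159.2)),(t,(103,-19,67),(230,156.7)),(t,(53,-19,67),(233.3,175)),(t,(53,19,67),(218.8,178)),(t,(-90,0,52),(235.7,235))]
R2=[(c,(53,-19,67),(344.5,242)),(c,(53,19,67),(364,239)),(c,(103,19,67),(370,262)),(c,(103,-19,67),(349,263)),(c,(-90,0,52),(339,190))]
for o in (V,V2,V+V2): q,e=fit(o,[550,-200,0]); print(q.round(3),e.tolist())
for o in (R,R2,R+R2): q,e=fit(o,[500,200,0]); print(q.round(3),e.tolist())
q,_=fit(V+V2,[550,-200,0]); print(t and proj(t,W(q,(0,-75,70))),proj(c,W(q,(0,-75,70))))
for p in [(305,268,20)]: print(ray(t,*p))
E
```

```text
[ 5.93471e+02 -1.62198e+02 -2.03000e-01] [[0.0, -0.8], [0.1, 0.9], [-0.4, 0.4], [0.3, -0.5]]
[ 5.97694e+02 -1.59242e+02 -1.93000e-01] [[-0.1, 0.4], [-0.2, -1.1], [1.0, -0.8], [-0.4, 1.7]]
[ 5.95232e+02 -1.60943e+02 -1.99000e-01] [[-0.6, -1.4], [-0.3, 0.3], [-0.8, -0.4], [-0.3, -1.4], [-0.9, -0.7], [-0.7, -2.0], [1.0, -2.0], [-0.7, 0.2]]
[5.60148e+02 1.85715e+02 1.72000e-01] [[0.1, -0.2], [0.2, -0.3], [0.1, 0.8], [-0.5, 0.5], [0.1, -0.7]]
[5.64537e+02 1.85738e+02 1.83000e-01] [[-0.8, -0.7], [0.2, 0.4], [0.3, -0.1], [0.1, 0.8], [0.0, -0.5]]
[5.62590e+02 1.85833e+02 1.79000e-01] [[-0.2, -1.1], [-0.1, -1.2], [-0.1, -0.2], [-0.7, -0.4], [0.3, -1.8], [-0.9, -1.6], [0.1, -0.3], [0.1, -1.0], [-0.2, -0.1], [0.3, -1.2]]
(np.float64(399.2687032736703), np.float64(189.27632309137326)) (np.float64(129.55671850229868), np.float64(211.81993659991096))
[386.93286981  -2.30027465  20.        ]
```

View pics/wrist0.png

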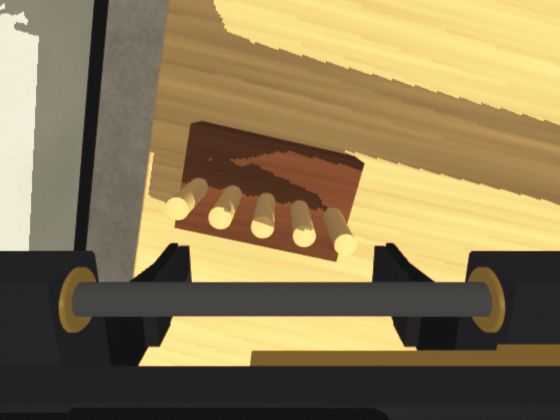

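The two cameras' fits disagree by about 4 mm in x, so I'm using the average:
- **Vice:** (595.5, -161), yaw -0.199
- **Rack:** (562.5, 186), yaw 0.179

Next move is to above the jaw post.

```bash
python3 -m handwheel '[[[-17.1,8.84,1.5],[0,0,3.03],-0.5],[[-17.1,8.84,1.5],[0,0,3.03],-0.5],[[-17.1,8.84,1.5],[0,0,3.03],-0.5],[[-17.1,8.84,1.5],[0,0,3.03],-0.5],[[-17.1,8.84,1.5],[0,0,3.03],-0.5],[[-17.1,8.84,1.5],[0,0,3.03],-0.5],[[-17.1,8.84,1.5],[0,0,3.03],-0.5],[[-17.1,8.84,1.5],[0,0,3.03],-0.5],[[-17.1,8.84,1.5],[0,0,3.03],-0.5],[[-17.1,8.84,1.5],[0,0,3.03],-0.5]]' 30
cat > go.py <<'E'
import sys; from h import *
# target x y z yaw_of_tool_y(deg) tilt : print shift in units & turn
from scipy.spatial.transform import Rotation as Ro
o=telemetry.get_obs(); R=np.array(o['orientation'])
x,y,z,yd=map(float,sys.argv[1:5]); til=float(sys.argv[5]) if len(sys.argv)>5 else 0
ya=np.radians(yd); Y=np.array([np.cos(ya),np.sin(ya),0]); Z=np.array([0,0,-1.]); X=np.cross(Y,Z)
T=np.c_[X,Y,Z]@Ro.from_rotvec([0,til,0]).as_matrix()
print('t',o['clock'],'pos',np.round(o['eef_pos'],1),'w',round(o['width'],1),'F',np.round(o['ft_force'],1), 'j6',o['joint_positions'][5].round(2))
print('shift',np.round(R.T@(np.array([x,y,z])-o['eef_pos'])/30,3),'turn',np.round(Ro.from_matrix(R.T@T).as_rotvec()*180/np.pi/8,3))
E
python3 go.py 580.3 -236.5 150 78.6
```

```text
clock: 1.15
eef_pos: [514.3, -291.4, 162.5]
orientation: [[-0.98, 0.198, -0.001], [0.198, 0.98, 0.002], [0.001, 0.002, -1.0]]
ft_force: [0.2, -1.2, 0.7]
width: 65.9
t 1.15 pos [ 514.3 -291.4  162.5] w 65.9 F [ 0.2 -1.2  0.7] j6 -1.53
shift [-1.796  2.227  0.419] turn [ 0.011 -0.008 -0.002]
```

```bash
python3 -m handwheel '[[[-1.8,2.23,0.4],[0,0,0],-0.5],[[-1.8,2.23,0.4],[0,0,0],-0.5],[[-1.8,2.23,0.4],[0,0,0],-0.5],[[-1.8,2.23,0.4],[0,0,0],-0.5],[[-1.8,2.23,0.4],[0,0,0],-0.5],[[-1.8,2.23,0.4],[0,0,0],-0.5],[[-1.8,2.23,0.4],[0,0,0],-0.5],[[-1.8,2.23,0.4],[0,0,0],-0.5],[[-1.8,2.23,0.4],[0,0,0],-0.5],[[-1.8,2.23,0.4],[0,0,0],-0.5]]'
python3 - <<'E'
from h import *
s=snap('wrist','wrist1.png'); t=snap('top','top1.png'); snap('scene','scene1.png')
print(np.round(s['cam_to_world'],3).tolist())
E
```

```text
clock: 2.15
eef_pos: [580.3, -236.7, 150.7]
orientation: [[-0.98, 0.198, -0.001], [0.198, 0.98, 0.002], [0.001, 0.002, -1.0]]
ft_force: [0.6, 0.3, -0.5]
width: 65.4
[[0.199, -0.944, -0.262, 508.723], [0.98, 0.192, 0.052, -221.61], [0.001, -0.267, 0.964, 335.179], [0.0, 0.0, 0.0, 1.0]]
```

View pics/wrist1.png

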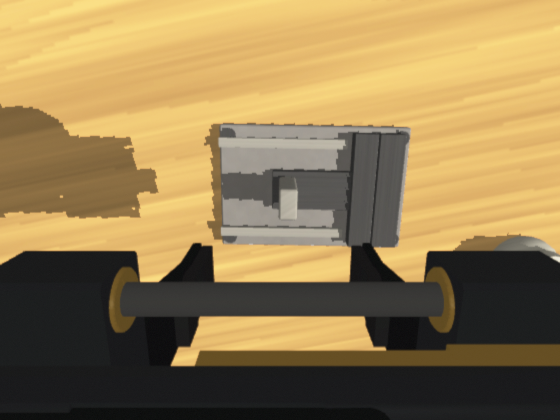

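View pics/scene1.png

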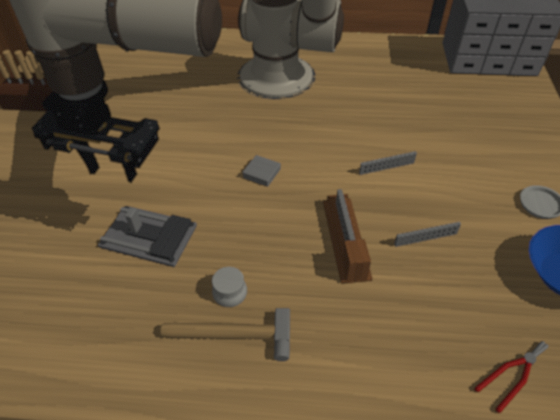

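Run:
```python
from h import *
im=cv2.imread('pics/wrist1.png')[115:255,200:420]; cv2.imwrite('pics/w1c.png',cv2.resize(im,None,fx=3.5,fy=3.5,interpolation=cv2.INTER_CUBIC))
```

```text
(no output)
```

View pics/w1c.png

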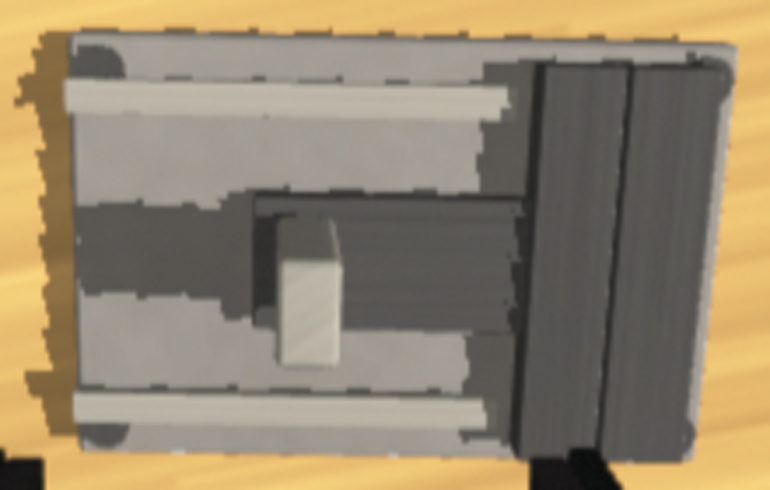

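```bash
python3 - <<'E'
from fit import *
s=load('wrist1.png')
V=[(s,(-55,-135,12),(220.6,124.5)),(s,(-55,30,12),(410.6,128)),(s,(55,30,12),(397.1,246.7)),(s,(55,-135,12),(222.9,244.1)),(s,(-50,0,26),(380.6,133.6)),(s,(50,0,26),(371.8,244.5))]
q,e=fit(V,[595,-161,-.2]); print(q.round(3),e.tolist())
p=ray(s,288.9,204.4,70); print(p, ray(s,209,246,150))
d=p[:2]-q[:2]; c,sn=np.cos(q[2]),np.sin(q[2]); print('in vice',c*d[0]+sn*d[1],-sn*d[0]+c*d[1])
E
python3 go.py 580 -236 34 78.6
```

```text
[ 5.96240e+02 -1.56323e+02 -2.16000e-01] [[-1.3, -0.5], [1.2, -1.0], [1.8, 0.2], [-0.1, 0.3], [0.0, 0.0], [-0.9, 2.5]]
[ 579.80279361 -230.0176759    70.        ] [ 572.48276747 -273.95356415  150.        ]
in vice -0.2723849839007624 -75.50489655233673
t 2.3 pos [ 580.4 -236.5  150.6] w 65.4 F [-0.6 -0.1 -0.3] j6 -1.64
shift [0.014 0.006 3.887] turn [ 0.011 -0.007 -0.001]
```

```bash
python3 -m handwheel '[[[0,0.1,1.2],[0,0,0],-0.5],[[0,0.1,2.4],[0,0,0],-0.5],[[0,0.1,3.5],[0,0,0],-0.5],[[0,0.1,3.9],[0,0,0],-0.5],[[0,0.1,3.9],[0,0,0],1],[[0,0.1,3.9],[0,0,0],1],[[0,0.1,3.9],[0,0,0],1],[[0,0.1,3.9],[0,0,0],1],[[0,0.1,3.9],[0,0,0],1],[[0,0.1,3.9],[0,0,0],1]]' 20;python3 go.py 580 -236 34 78.6
```

```text
clock: 3.3
eef_pos: [581.2, -233.4, 34.3]
orientation: [[-0.98, 0.198, 0.0], [0.198, 0.98, 0.002], [-0.0, 0.002, -1.0]]
ft_force: [-0.4, -0.8, -0.0]
width: 25.3
t 3.3 pos [ 581.2 -233.4   34.3] w 25.3 F [-0.4 -0.8 -0. ] j6 -1.64
shift [ 0.023 -0.093  0.01 ] turn [ 0.011  0.001 -0.002]
```

```bash
python3 -m handwheel '[[[0,0,0],[0,0,0],1],[[0,0,0],[0,0,0],1],[[0,0,0],[0,0,0],1],[[0,-0.2,0],[0,0,0],1],[[0,-0.35,0],[0,0,0],1],[[0,-0.5,0],[0,0,0],1],[[0,-0.65,0],[0,0,0],1],[[0,-0.8,0],[0,0,0],1],[[0,-0.87,0],[0,0,0],1],[[0,-0.87,0],[0,0,0],1]]' 20;python3 - <<'E'
from h import *
snap('top','top2.png'); snap('wrist','wrist2.png')
im=cv2.imread('pics/wrist2.png')[100:270,180:430]; cv2.imwrite('pics/w2c.png',cv2.resize(im,None,fx=3,fy=3,interpolation=cv2.INTER_CUBIC))
E
python3 go.py 580 -236 34 78.6
```

```text
clock: 4.3
eef_pos: [575.7, -258.7, 34.5]
orientation: [[-0.98, 0.199, -0.0], [0.199, 0.98, 0.003], [0.001, 0.002, -1.0]]
ft_force: [-1.6, 6.6, 6.3]
width: 13.8
t 4.4 pos [ 575.7 -258.7   34.5] w 13.9 F [-1.4  5.9  4.4] j6 -1.6
shift [0.009 0.771 0.018] turn [ 0.016 -0.005 -0.004]
```

View pics/w2c.png

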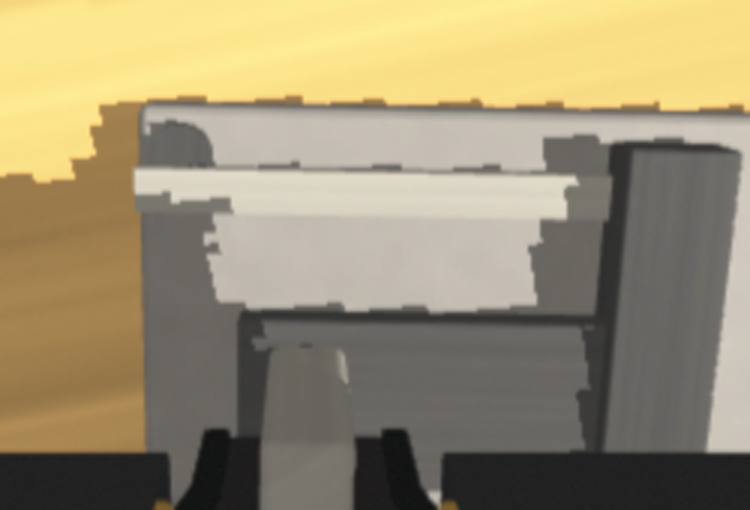

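Post gripped (13.9 mm opening) and the jaw has moved open. I'll nudge it to the stop.

```bash
python3 -m handwheel '[[[0,-0.04,0],[0,0,0],1],[[0,-0.08,0],[0,0,0],1],[[0,-0.12,0],[0,0,0],1],[[0,-0.16,0],[0,0,0],1],[[0,-0.16,0],[0,0,0],1],[[0,-0.16,0],[0,0,0],1],[[0,-0.16,0],[0,0,0],1],[[0,-0.16,0],[0,0,0],1],[[0,-0.16,0],[0,0,0],1],[[0,-0.16,0],[0,0,0],1]]' 20;python3 - <<'E'
from h import *
snap('top','top3.png'); snap('wrist','wrist3.png')
im=cv2.imread('pics/top3.png')[150:230,335:435]; cv2.imwrite('pics/t3c.png',cv2.resize(im,None,fx=7,fy=7,interpolation=cv2.INTER_CUBIC))
E
python3 go.py 580 -236 34 78.6
```

```text
clock: 5.4
eef_pos: [575.6, -258.8, 34.5]
orientation: [[-0.98, 0.198, 0.001], [0.198, 0.98, 0.008], [0.0, 0.008, -1.0]]
ft_force: [1.2, 20.5, 8.6]
width: 13.9
t 5.5 pos [ 575.6 -258.8   34.5] w 13.9 F [ 0.6 21.2  7. ] j6 -1.59
shift [0.008 0.773 0.022] turn [ 0.055 -0.002 -0.002]
```

View pics/t3c.png

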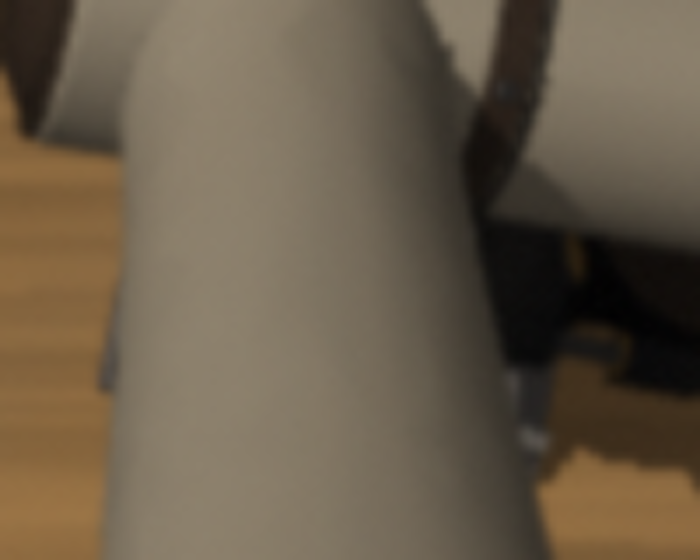

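At the stop: 20 N and no further motion, so the gap is 28 mm. That puts the vice origin near (596, -158) in robot terms. Releasing and moving to the rack.

```bash
python3 -m handwheel '[[[0,0.03,0],[0,0,0],-0.2],[[0,0.03,0],[0,0,0],-0.2],[[0,0.03,0],[0,0,0],-0.2],[[0,0.03,-1],[0,0,0],-0.2],[[0,0.03,-2.5],[0,0,0],-0.2],[[0,0.03,-4],[0,0,0],-0.2],[[0,0.03,-4],[0,0,0],-0.2],[[0,0.03,-4],[0,0,0],-0.2],[[0,0.03,-4],[0,0,0],-0.2],[[0,0.03,-4],[0,0,0],-0.2]]' 30
python3 - <<'E'
from h import *
snap('wrist','wrist4.png')
im=cv2.imread('pics/wrist4.png')[100:270,180:430]; cv2.imwrite('pics/w4c.png',cv2.resize(im,None,fx=3,fy=3,interpolation=cv2.INTER_CUBIC))
E
python3 go.py 555 186 150 100.3
```

```text
clock: 6.5
eef_pos: [574.7, -259.0, 152.6]
orientation: [[-0.98, 0.198, -0.002], [0.198, 0.98, 0.008], [0.004, 0.008, -1.0]]
ft_force: [0.8, -0.0, 0.4]
width: 52.1
t 6.55 pos [ 574.8 -258.9  152.8] w 52.0 F [ 0.  -0.1 -0.3] j6 -1.6
shift [ 3.588 14.404  0.215] turn [ 0.059 -0.014 -2.717]
```

View pics/w4c.png

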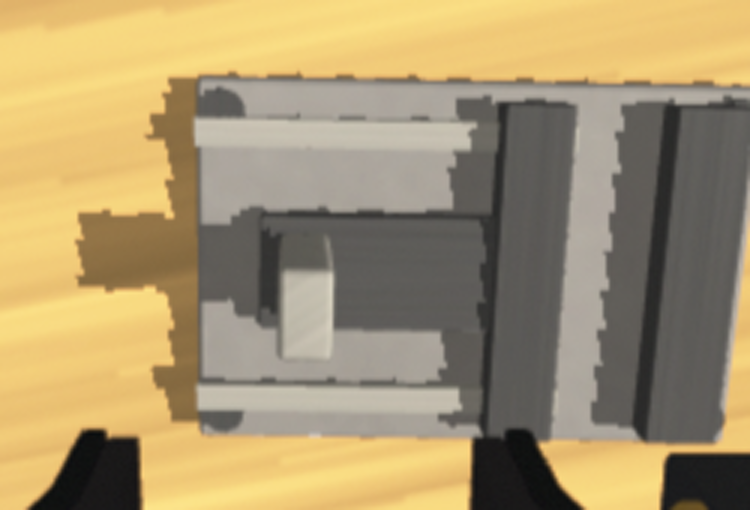

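```bash
python3 -m handwheel '[[[3.6,14.4,0.2],[0,0,-2.7],-0.2],[[3.6,14.4,0.2],[0,0,-2.7],-0.2],[[3.6,14.4,0.2],[0,0,-2.7],-0.2],[[3.6,14.4,0.2],[0,0,-2.7],-0.2],[[3.6,14.4,0.2],[0,0,-2.7],-0.2],[[3.6,14.4,0.2],[0,0,-2.7],-0.2],[[3.6,14.4,0.2],[0,0,-2.7],-0.2],[[3.6,14.4,0.2],[0,0,-2.7],-0.2],[[3.6,14.4,0.2],[0,0,-2.7],-0.2],[[3.6,14.4,0.2],[0,0,-2.7],-0.2]]' 30
python3 - <<'E'
from h import *
print(ray(load('wrist4.png'),282,204.3,70))
snap('wrist','wrist5.png')
im=cv2.imread('pics/wrist5.png')[40:280,170:400]; cv2.imwrite('pics/w5c.png',cv2.resize(im,None,fx=2.5,fy=2.5,interpolation=cv2.INTER_CUBIC))
E
python3 go.py 555 186 150 100.3
```

```text
clock: 7.55
eef_pos: [554.3, 190.7, 149.3]
orientation: [[-0.983, -0.183, -0.002], [-0.183, 0.983, 0.008], [0.001, 0.008, -1.0]]
ft_force: [-0.4, -0.9, 1.0]
width: 52.4
[ 573.41429705 -256.86716052   70.        ]
t 7.6 pos [554.  188.4 149.2] w 52.1 F [ 0.1 -0.6 -0.8] j6 -1.98
shift [-0.018 -0.084 -0.027] turn [ 0.054 -0.015  0.014]
```

View pics/w5c.png

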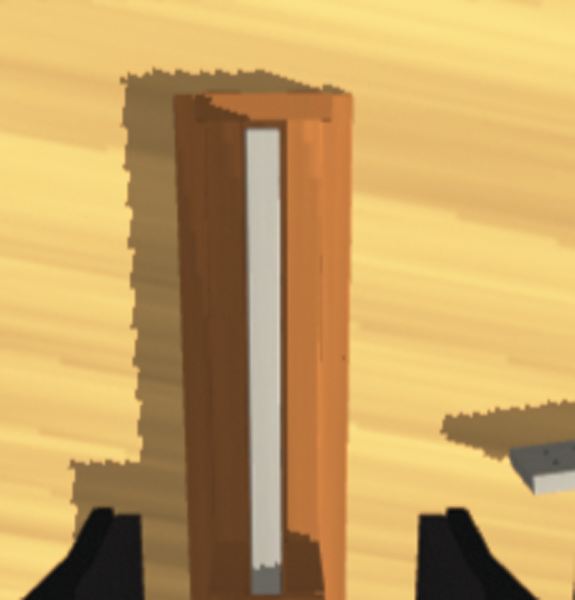

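Run:
```python
from h import *
s=load('wrist5.png')
a=ray(s,275.6,91.2,52);b=ray(s,276.4,264,52);print(a,b,np.arctan2(b[1]-a[1],b[0]-a[0]))
for q in ((562.5,185.8,.179),):print(q[0]-90*np.cos(q[2]),q[1]-90*np.sin(q[2]))
```

```text
[473.63857118 173.02812588  52.        ] [607.86874205 197.9270053   52.        ] 0.18340929066533196
473.9379992631087 169.77589236559925
```

```bash
python3 go.py 562.3 187.3 26 100.4
```

```text
t 7.6 pos [554.  188.4 149.2] w 52.1 F [ 0.1 -0.6 -0.8] j6 -1.98
shift [-0.274 -0.117  4.105] turn [ 0.054 -0.015  0.002]
```

```bash
python3 -m handwheel '[[[-0.27,-0.12,1.3],[0.05,0,0],-0.2],[[-0.27,-0.12,2.6],[0.05,0,0],-0.2],[[-0.27,-0.12,3.6],[0.05,0,0],-0.2],[[-0.27,-0.12,4.1],[0.05,0,0],-0.2],[[-0.27,-0.12,4.1],[0.05,0,0],-0.2],[[-0.27,-0.12,4.1],[0.05,0,0],0.2],[[-0.27,-0.12,4.1],[0.05,0,0],0.5],[[-0.27,-0.12,4.1],[0.05,0,0],1],[[-0.27,-0.12,4.1],[0.05,0,0],1],[[-0.27,-0.12,4.1],[0.05,0,0],1]]' 20
python3 - <<'E'
from h import *
snap('wrist','wrist6.png')
E
python3 go.py 562.3 187.3 26 100.4
```

```text
clock: 8.6
eef_pos: [562.4, 187.4, 26.8]
orientation: [[-0.984, -0.181, -0.001], [-0.181, 0.984, 0.001], [0.001, 0.001, -1.0]]
ft_force: [0.3, -0.1, -0.2]
width: 20.0
t 8.65 pos [562.4 187.4  26.7] w 16.5 F [-0.4 -0.2 -0.4] j6 -1.98
shift [ 0.002 -0.002  0.022] turn [ 0.007 -0.009  0.003]
```

View pics/wrist6.png

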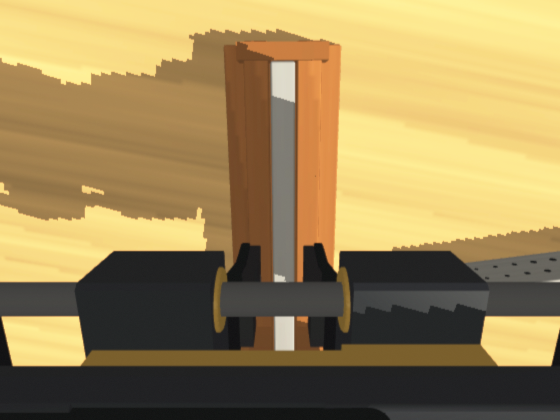

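```bash
python3 -m handwheel '[[[0,0,0],[0,0,0],1],[[0,0,0],[0,0,0],1],[[0,0,0],[0,0,0],1],[[0,0,-0.1],[0,0.2,0],1],[[0,0,-0.18],[0,0.4,0],1],[[0,0,-0.27],[0,0.6,0],1],[[0,0,-0.36],[0,0.8,0],1],[[0,0,-0.42],[0,0.93,0],1],[[0,0,-0.42],[0,0.93,0],1],[[0,0,-0.42],[0,0.93,0],1]]' 40
python3 - <<'E'
from h import *
snap('wrist','wrist7.png')
s=snap('scene','scene7.png')
im=cv2.imread('pics/scene7.png')[130:300,240:440]; cv2.imwrite('pics/s7c.png',cv2.resize(im,None,fx=3.5,fy=3.5,interpolation=cv2.INTER_CUBIC))
E
python3 go.py 562.3 187.3 26 100.4
```

```text
clock: 9.65
eef_pos: [561.6, 187.0, 38.3]
orientation: [[-0.975, -0.18, -0.13], [-0.179, 0.984, -0.023], [0.132, 0.001, -0.991]]
ft_force: [-0.5, 1.1, -5.4]
width: 9.1
t 9.75 pos [561.6 187.1  38.7] w 9.2 F [-0.4 -0.4 -6.6] j6 -1.92
shift [-0.079  0.004  0.417] turn [ 0.005 -0.947  0.002]
```

View pics/s7c.png

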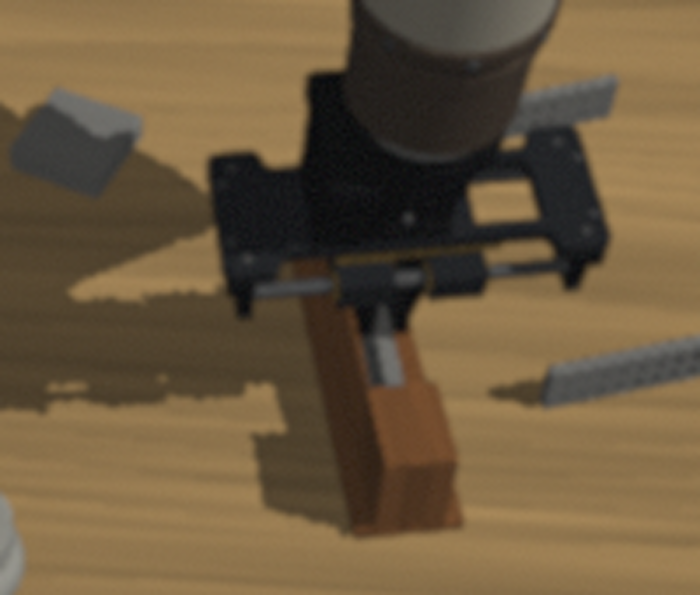

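View pics/wrist7.png

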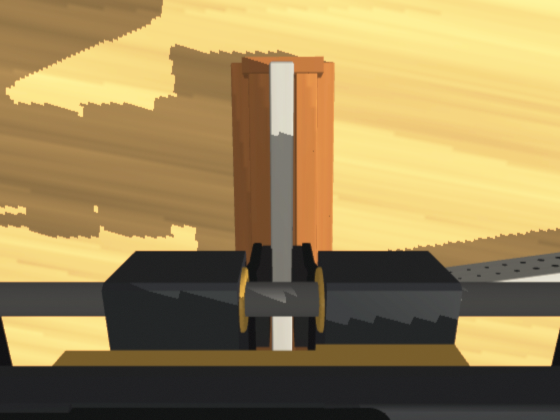

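```bash
python3 -m handwheel '[[[0.3,0,0],[0,0,0],1],[[0.7,0,0],[0,0,0],1],[[1.1,0,0],[0,0,0],1],[[1.5,0,0],[0,0,0],1],[[1.9,0,0],[0,0,0],1],[[2.2,0,0],[0,0,0],1],[[2.5,0,0],[0,0,0],1],[[2.7,0,0],[0,0,0],1],[[2.7,0,0],[0,0,0],1],[[2.7,0,0],[0,0,0],1]]' 40
python3 - <<'E'
from h import *
snap('wrist','wrist8.png')
s=snap('scene','scene8.png')
im=cv2.imread('pics/scene8.png')[130:300,240:440]; cv2.imwrite('pics/s8c.png',cv2.resize(im,None,fx=3.5,fy=3.5,interpolation=cv2.INTER_CUBIC))
E
python3 go.py 500 187.3 120 100.4
```

```text
clock: 10.75
eef_pos: [483.1, 172.8, 49.5]
orientation: [[-0.975, -0.181, -0.129], [-0.18, 0.983, -0.023], [0.131, 0.001, -0.991]]
ft_force: [0.6, 0.1, -5.7]
width: 8.9
t 10.85 pos [483.2 172.7  49.4] w 9.1 F [ 0.7  0.9 -6.4] j6 -1.96
shift [-0.323  0.379 -2.418] turn [ 0.005 -0.943  0.001]
```

View pics/s8c.png

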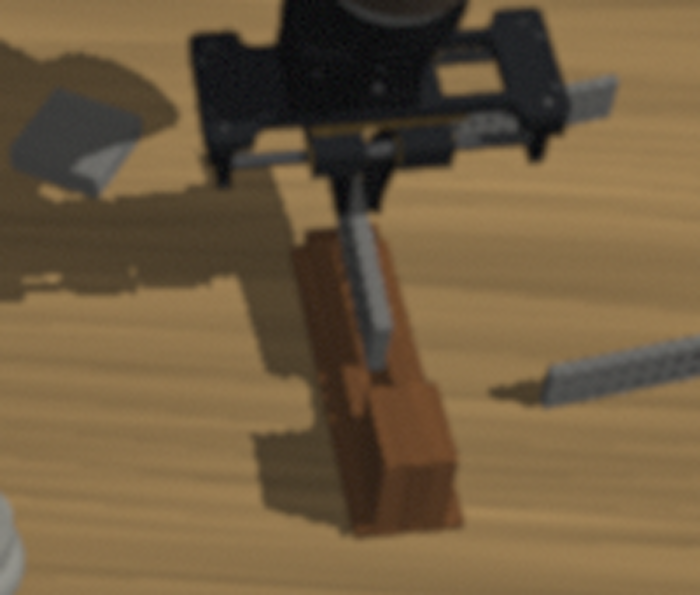

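Plate is clear of the pocket and lip. Raising and levelling.

```bash
python3 go.py 478 172 150 100.4; python3 -m handwheel '[[[0.1,0,-0.8],[0,0,0],1],[[0.1,0,-1.6],[0,-0.1,0],1],[[-0.1,0,-2.4],[0,-0.4,0],1],[[-0.2,0,-3.3],[0,-0.8,0],1],[[-0.26,0,-3.35],[0,-0.94,0],1],[[-0.26,0,-3.35],[0,-0.94,0],1],[[-0.26,0,-3.35],[0,-0.94,0],1],[[-0.26,0,-3.35],[0,-0.94,0],1],[[-0.26,0,-3.35],[0,-0.94,0],1],[[-0.26,0,-3.35],[0,-0.94,0],1]]' 40
python3 go.py 593.3 -168.8 110 78.3
```

```text
t 10.85 pos [483.2 172.7  49.4] w 9.1 F [ 0.7  0.9 -6.4] j6 -1.96
shift [ 0.615  0.01  -3.303] turn [ 0.005 -0.943  0.001]
clock: 11.85
eef_pos: [503.7, 176.3, 147.1]
orientation: [[-0.984, -0.18, -0.002], [-0.18, 0.984, -0.0], [0.002, 0.0, -1.0]]
ft_force: [0.4, -0.2, -5.7]
width: 9.0
t 11.85 pos [503.7 176.3 147.1] w 9.0 F [ 0.4 -0.2 -5.7] j6 -2.03
shift [ -0.865 -11.853   1.233] turn [-2.000e-03 -1.500e-02  2.762e+00]
```

```bash
python3 -m handwheel '[[[-0.1,-1,0],[0,0,0.25],1],[[-0.2,-2.4,0],[0,0,0.6],1],[[-0.3,-3.8,0],[0,0,0.9],1],[[-0.4,-5.2,0],[0,0,1.2],1],[[-0.5,-6.6,0],[0,0,1.5],1],[[-0.6,-8,0],[0,0,1.9],1],[[-0.7,-9.4,0],[0,0,2.2],1],[[-0.8,-10.8,0],[0,0,2.5],1],[[-0.86,-11.6,0],[0,0,2.76],1],[[-0.86,-11.85,0],[0,0,2.76],1]]' 40
python3 - <<'E'
from h import *
snap('wrist','wrist9.png')
im=cv2.imread('pics/wrist9.png')[0:280,130:480]; cv2.imwrite('pics/w9c.png',cv2.resize(im,None,fx=2.1,fy=2.1,interpolation=cv2.INTER_CUBIC))
E
python3 go.py 593.3 -168.8 80 78.3
```

```text
clock: 12.85
eef_pos: [593.5, -171.5, 146.0]
orientation: [[-0.979, 0.206, -0.003], [0.206, 0.979, -0.001], [0.003, -0.001, -1.0]]
ft_force: [0.0, 0.4, -6.6]
width: 8.9
t 12.9 pos [ 593.3 -171.2  146. ] w 8.9 F [ 0.8  0.6 -5.6] j6 -1.76
shift [0.009 0.083 2.201] turn [-0.01  -0.023 -0.017]
```

View pics/w9c.png

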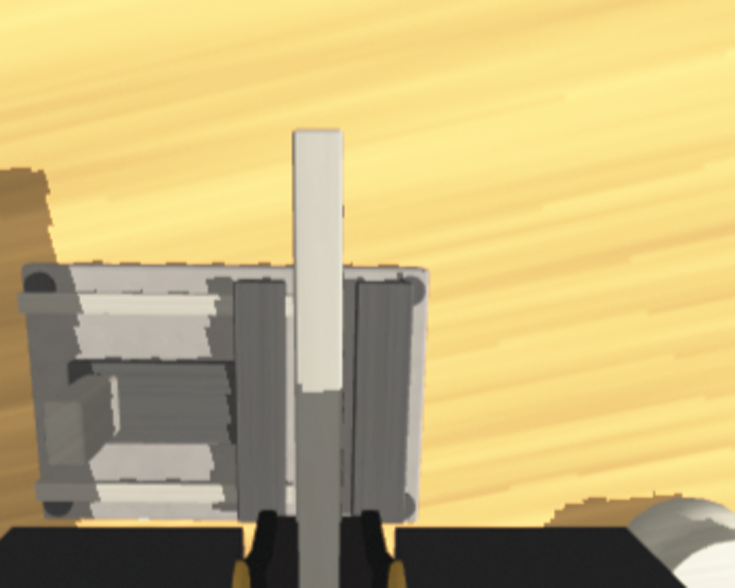

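```bash
python3 -m handwheel '[[[0,0.08,0.8],[0,0,0],1],[[0,0.08,1.6],[0,0,0],1],[[0,0.08,2.3],[0,0,0],1],[[0,0.08,2.9],[0,0,0],1],[[0,0.08,3.2],[0,0,0],1],[[0,0.08,3.4],[0,0,0],1],[[0,0.08,3.5],[0,0,0],1],[[0,0.08,3.5],[0,0,0],1],[[0,0.08,3.5],[0,0,0],1],[[0,0.08,3.5],[0,0,0],1]]' 40
python3 - <<'E'
from h import *
snap('wrist','wrist10.png'); snap('scene','scene10.png')
im=cv2.imread('pics/wrist10.png')[0:280,100:450]; im2=cv2.imread('pics/scene10.png')[170:290,60:230]
cv2.imwrite('pics/w10c.png',cv2.resize(im,None,fx=2.1,fy=2.1,interpolation=cv2.INTER_CUBIC));cv2.imwrite('pics/s10c.png',cv2.resize(im2,None,fx=4,fy=4,interpolation=cv2.INTER_CUBIC))
E
python3 go.py 593.3 -168.8 30 78.3
```

```text
clock: 13.9
eef_pos: [594.0, -169.0, 41.9]
orientation: [[-0.979, 0.205, -0.002], [0.205, 0.979, -0.001], [0.002, -0.001, -1.0]]
ft_force: [-0.1, -0.3, -5.7]
width: 8.9
t 14.0 pos [ 593.7 -169.    41.7] w 8.8 F [ 0.1  0.3 -5.9] j6 -1.76
shift [0.015 0.005 0.389] turn [-0.008 -0.015 -0.017]
```

View pics/w10c.png

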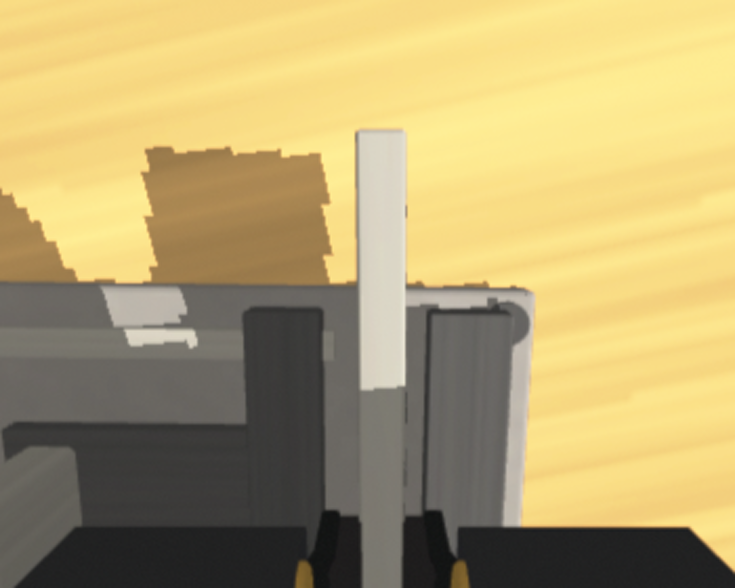

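View pics/s10c.png

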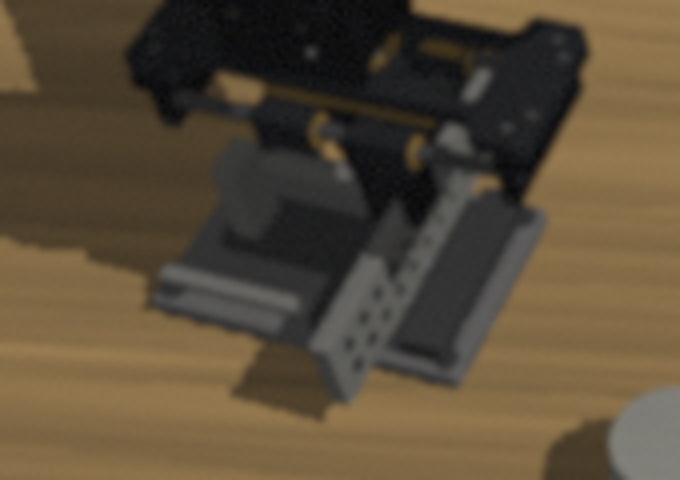

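```bash
python3 -m handwheel '[[[0,0,0.08],[0,0,0],1],[[0,0,0.16],[0,0,0],1],[[0,0,0.22],[0,0,0],1],[[0,0,0.27],[0,0,0],1],[[0,0,0.3],[0,0,0],1],[[0,0,0.32],[0,0,0],1],[[0,0,0.34],[0,0,0],1],[[0,0,0.34],[0,0,0],1],[[0,0,0.34],[0,0,0],1],[[0,0,0.34],[0,0,0],1]]' 40
python3 go.py 593.3 -168.8 30 78.3
```

```text
clock: 15.0
eef_pos: [593.8, -169.1, 31.6]
orientation: [[-0.979, 0.205, -0.002], [0.205, 0.979, -0.001], [0.002, -0.001, -1.0]]
ft_force: [-1.1, -0.1, -5.7]
width: 9.4
t 15.0 pos [ 593.8 -169.1   31.6] w 9.4 F [-1.1 -0.1 -5.7] j6 -1.76
shift [0.017 0.005 0.052] turn [-0.008 -0.013 -0.017]
```

```bash
python3 -m handwheel '[[[0,0,0.01],[0,0,0],1],[[0,0,0.02],[0,0,0],1],[[0,0,0.03],[0,0,0],1],[[0,0,0.04],[0,0,0],1],[[0,0,0.05],[0,0,0],1],[[0,0,0.05],[0,0,0],1],[[0,0,0.05],[0,0,0],1],[[0,0,0.05],[0,0,0],1],[[0,0,0.05],[0,0,0],1],[[0,0,0.05],[0,0,0],1]]' 40
python3 go.py 593.3 -168.8 30 78.3
```

```text
clock: 16.0
eef_pos: [593.9, -169.1, 30.8]
orientation: [[-0.979, 0.205, -0.002], [0.205, 0.979, -0.001], [0.002, -0.001, -1.0]]
ft_force: [-3.8, 1.6, 5.6]
width: 9.0
t 16.0 pos [ 593.9 -169.1   30.8] w 9.0 F [-3.8  1.6  5.6] j6 -1.76
shift [0.02  0.006 0.028] turn [-0.01  -0.011 -0.015]
```

Contact at z=30.8, so the plate is on the bed. Easing off and releasing.

```bash
python3 -m handwheel '[[[0,0,-0.015],[0,0,0],1],[[0,0,-0.015],[0,0,0],1],[[0,0,-0.015],[0,0,0],0.75],[[0,0,-0.015],[0,0,0],0.7],[[0,0,-0.015],[0,0,0],0.6],[[0,0,-0.015],[0,0,0],0.4],[[0,0,-0.015],[0,0,0],0.3],[[0,0,-0.015],[0,0,0],0.3],[[0,0,-0.015],[0,0,0],0.3],[[0,0,-0.015],[0,0,0],0.3]]' 10
python3 - <<'E'
from h import *
snap('wrist','wrist11.png'); snap('scene','scene11.png')
im=cv2.imread('pics/wrist11.png')[0:280,100:450]; im2=cv2.imread('pics/scene11.png')[170:290,60:230]
cv2.imwrite('pics/w11c.png',np.vstack([cv2.resize(im,(700,560))[:300],cv2.resize(im2,(700,494))[:290]]))
E
python3 go.py 593.3 -168.8 30 78.3
```

```text
clock: 17.0
eef_pos: [593.9, -169.1, 31.3]
orientation: [[-0.979, 0.205, -0.002], [0.205, 0.979, -0.001], [0.001, -0.001, -1.0]]
ft_force: [0.1, 0.2, -0.4]
width: 30.2
t 17.1 pos [ 593.9 -169.1   31.3] w 30.4 F [-0.2  0.3  0.2] j6 -1.76
shift [0.021 0.006 0.043] turn [-0.01  -0.011 -0.015]
```

View pics/w11c.png

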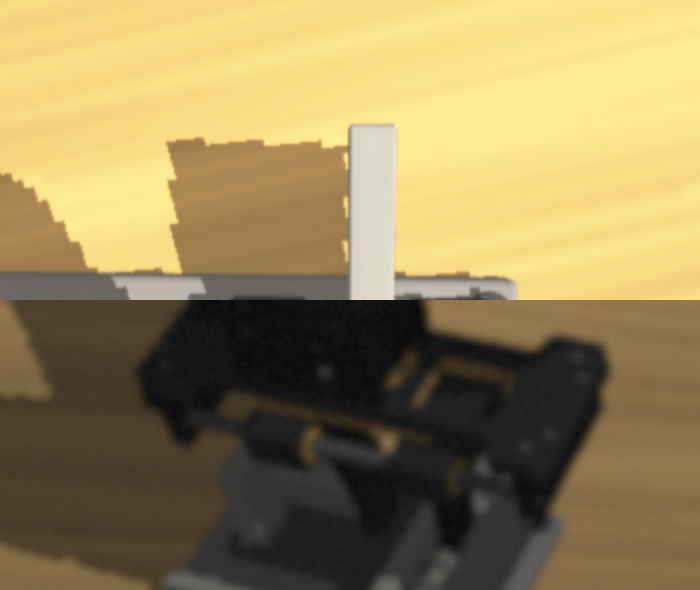

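Plate stands freely. Rising, then back over the post.

```bash
python3 -m handwheel '[[[0,0,-0.3],[0,0,0],0.3],[[0,0,-0.8],[0,0,0],0.3],[[0,0,-1.6],[0,0,0],0.3],[[0,0,-2.8],[0,0,0],0.2],[[0,-1,-3.2],[0,0,0],0],[[0,-2,-3.2],[0,0,0],-0.2],[[0,-3.05,-3.2],[0,0,0],-0.2],[[0,-3.05,-3.2],[0,0,0],-0.2],[[0,-3.05,-3.2],[0,0,0],-0.2],[[0,-3.05,-3.2],[0,0,0],-0.2]]' 10
python3 - <<'E'
from h import *
snap('wrist','wrist12.png'); snap('scene','scene12.png')
im=cv2.imread('pics/wrist12.png')[0:280,150:500]
cv2.imwrite('pics/w12c.png',cv2.resize(im,(700,560)))
E
python3 go.py 575 -258.8 34 78.3
```

```text
clock: 18.1
eef_pos: [575.5, -258.0, 127.7]
orientation: [[-0.979, 0.204, -0.001], [0.204, 0.979, -0.001], [0.001, -0.001, -1.0]]
ft_force: [0.6, -0.3, 0.3]
width: 52.0
t 18.2 pos [ 575.6 -257.7  127.6] w 52.3 F [-0.9  0.3  0. ] j6 -1.61
shift [ 0.007 -0.036  3.119] turn [-0.009 -0.01  -0.005]
```

View pics/w12c.png

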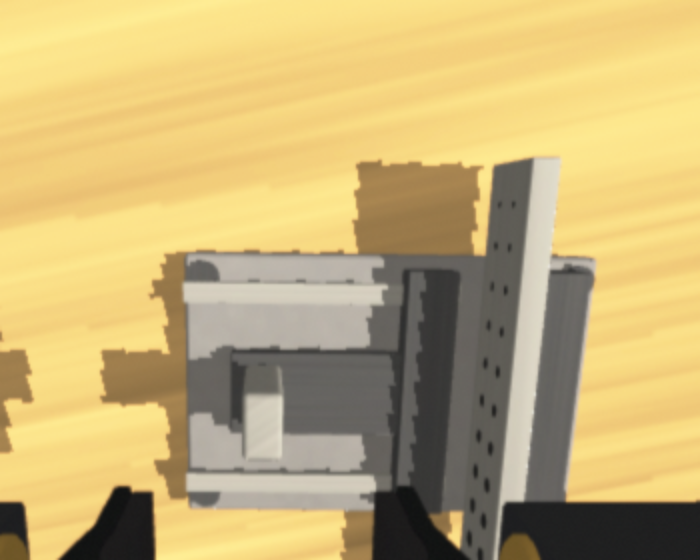

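```bash
python3 -m handwheel '[[[0,-0.03,1.2],[0,0,0],-0.2],[[0,-0.03,2.2],[0,0,0],-0.2],[[0,-0.03,2.9],[0,0,0],-0.2],[[0,-0.03,3.12],[0,0,0],-0.2],[[0,-0.03,3.12],[0,0,0],0.4],[[0,-0.03,3.12],[0,0,0],1],[[0,-0.03,3.12],[0,0,0],1],[[0,-0.03,3.12],[0,0,0],1],[[0,-0.03,3.12],[0,0,0],1],[[0,-0.03,3.12],[0,0,0],1]]' 20
python3 go.py 575 -258.8 34 78.3
```

```text
clock: 19.2
eef_pos: [575.5, -258.7, 34.5]
orientation: [[-0.979, 0.204, -0.001], [0.204, 0.979, -0.001], [0.0, -0.001, -1.0]]
ft_force: [-0.8, -0.1, 1.7]
width: 13.7
t 19.2 pos [ 575.5 -258.7   34.5] w 13.7 F [-0.8 -0.1  1.7] j6 -1.61
shift [ 0.017 -0.007  0.018] turn [-0.009 -0.003 -0.008]
```

```bash
python3 -m handwheel '[[[0,0.07,0],[0,0,0],1],[[0,0.14,0],[0,0,0],1],[[0,0.21,0],[0,0,0],1],[[0,0.28,0],[0,0,0],1],[[0,0.34,0],[0,0,0],1],[[0,0.39,0],[0,0,0],1],[[0,0.44,0],[0,0,0],1],[[0,0.49,0],[0,0,0],1],[[0,0.53,0],[0,0,0],1],[[0,0.53,0],[0,0,0],1]]' 20
python3 - <<'E'
from h import *
snap('wrist','wrist13.png')
im=cv2.imread('pics/wrist13.png')[0:280,150:500]
cv2.imwrite('pics/w13c.png',cv2.resize(im,(700,560)))
E
python3 go.py 575 -258.8 34 78.3
```

```text
clock: 20.2
eef_pos: [578.8, -243.8, 34.6]
orientation: [[-0.979, 0.204, -0.001], [0.204, 0.979, -0.002], [0.0, -0.002, -1.0]]
ft_force: [0.2, -6.2, -0.7]
width: 14.2
t 20.25 pos [ 578.8 -243.8   34.5] w 14.1 F [-0.7 -6.2 -1.7] j6 -1.64
shift [ 0.021 -0.514  0.019] turn [-0.015 -0.002 -0.008]
```

View pics/w13c.png

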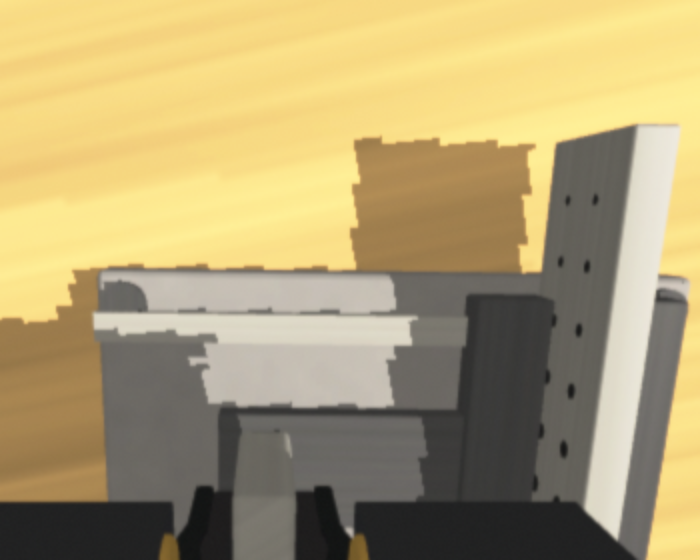

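```bash
python3 -m handwheel '[[[0,0.03,0],[0,0,0],1],[[0,0.05,0],[0,0,0],1],[[0,0.07,0],[0,0,0],1],[[0,0.09,0],[0,0,0],1],[[0,0.11,0],[0,0,0],1],[[0,0.13,0],[0,0,0],1],[[0,0.15,0],[0,0,0],1],[[0,0.17,0],[0,0,0],1],[[0,0.17,0],[0,0,0],1],[[0,0.17,0],[0,0,0],1]]' 20
python3 go.py 575 -258.8 34 78.3
```

```text
clock: 21.25
eef_pos: [579.4, -241.0, 34.5]
orientation: [[-0.979, 0.204, -0.001], [0.204, 0.979, -0.004], [0.0, -0.005, -1.0]]
ft_force: [0.0, -10.3, -2.4]
width: 14.1
t 21.25 pos [ 579.4 -241.    34.5] w 14.1 F [  0.  -10.3  -2.4] j6 -1.65
shift [ 0.022 -0.609  0.021] turn [-0.033 -0.003 -0.009]
```

```bash
python3 -m handwheel '[[[0,0.1,0],[0,0,0],1],[[0,0.16,0],[0,0,0],1],[[0,0.16,0],[0,0,0],1],[[0,0.16,0],[0,0,0],1],[[0,0.1,0],[0,0,0],1],[[0,0.03,0],[0,0,0],1],[[0,0,0],[0,0,0],1],[[0,0,0],[0,0,0],1],[[0,0,0],[0,0,0],1],[[0,0,0],[0,0,0],1]]' 20
python3 - <<'E'
from h import *
snap('wrist','wrist14.png')
E
python3 go.py 575 -258.8 34 78.3
```

```text
clock: 22.25
eef_pos: [579.4, -241.2, 34.6]
orientation: [[-0.979, 0.204, -0.001], [0.204, 0.979, -0.005], [0.0, -0.005, -1.0]]
ft_force: [-0.6, -4.8, -0.5]
width: 13.9
t 22.3 pos [ 579.4 -241.2   34.6] w 14.0 F [-0.6 -5.9 -1. ] j6 -1.65
shift [ 0.022 -0.605  0.022] turn [-0.037 -0.004 -0.006]
```

Snug (calculated gap about 10 mm). Releasing the post and rising to check.

```bash
python3 -m handwheel '[[[0,0,0],[0,0,0],0.6],[[0,0,0],[0,0,0],0.5],[[0,0,0],[0,0,0],0.4],[[0,0,0],[0,0,0],0.4],[[0,0,-0.8],[0,0,0],0.4],[[0,0,-1.8],[0,0,0],0.4],[[0,0,-2.9],[0,0,0],0.4],[[0,0,-3.6],[0,0,0],0.4],[[0,0,-3.6],[0,0,0],0.4],[[0,0,-3.6],[0,0,0],0.4]]' 10
python3 - <<'E'
from h import *
snap('wrist','wrist15.png');snap('scene','scene15.png');
im=cv2.imread('pics/wrist15.png')[0:280,150:500]
im2=cv2.imread('pics/scene15.png')[180:290,60:230]
cv2.imwrite('pics/w15c.png',cv2.resize(im,(700,560)));cv2.imwrite('pics/s15c.png',cv2.resize(im2,None,fx=4.5,fy=4.5,interpolation=cv2.INTER_CUBIC))
E
python3 go.py 575 -258.8 34 78.3
```

```text
clock: 23.3
eef_pos: [579.4, -240.2, 142.6]
orientation: [[-0.979, 0.204, -0.001], [0.204, 0.979, -0.004], [0.0, -0.004, -1.0]]
ft_force: [-0.2, -0.1, -0.7]
width: 26.0
t 23.4 pos [ 578.6 -240.2  141.1] w 26.2 F [-0.3 -0.3 -0.4] j6 -1.65
shift [-0.02  -0.614  3.572] turn [-0.034 -0.023 -0.007]
```

View pics/w15c.png

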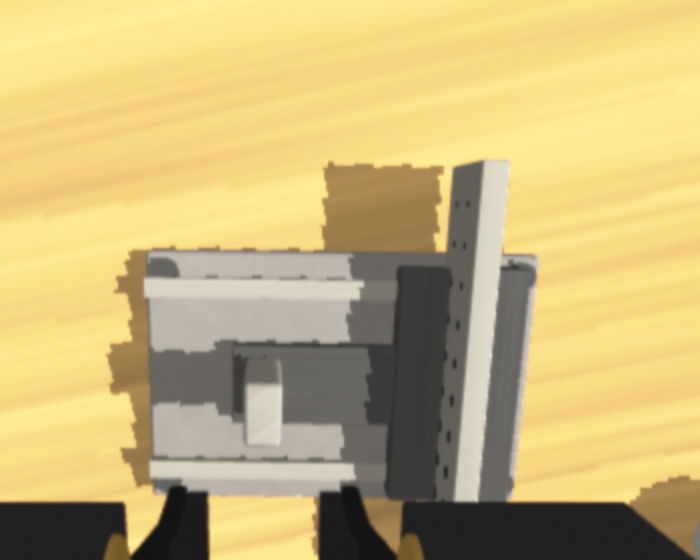

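View pics/s15c.png

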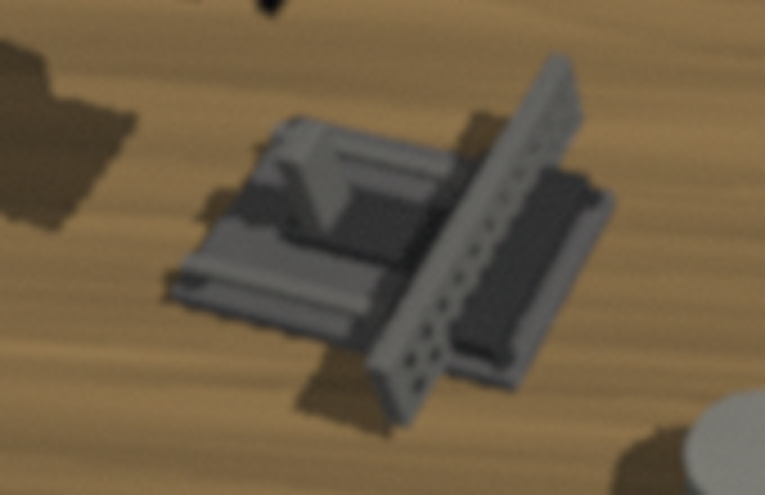

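Run:
```python
from h import *
s=load('scene15.png'); a=ray(s,185.1,193,56);b=ray(s,146.2,260.4,56); print(a,b,(a+b)/2,np.linalg.norm(a-b),np.arctan2(b[1]-a[1],b[0]-a[0]))
i0=load('scene0.png')['image'].astype(int);i1=s['image'].astype(int)
cv2.imwrite('pics/s15.png',s['image'][:,:,::-1])
```

```text
[ 511.21874706 -142.36229493   56.        ] [ 680.64665513 -178.14680051   56.        ] [ 595.93270109 -160.25454772   56.        ] 173.16566308834214 -0.2081487541689369
```

View pics/s15.png

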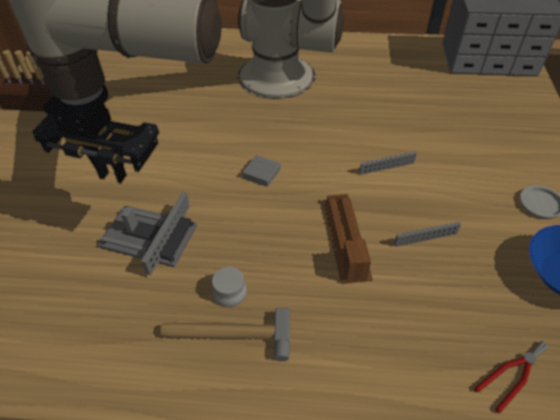

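Plate midpoint is about (596, -160), centred along the jaws, with yaw -0.208. It is clamped upright, and the block, tin and hammer sit at their starting pixels. Handing in.

```bash
python3 -c "
from workcell import arm
print(arm.hand_in())"
```

```text
the job is handed in; nothing more can be done
None
```

The drawplate is clamped upright and centred in the vice, and I handed the job in at about 23.4 s of the 62 s allowed. The hand-in reports no verdict, so the checks below are my own.

**What I did:**
- Slid the loose jaw open by its post to the 28 mm stop.
- Tipped the plate's near end up 0.13 rad and drew it out endwise along its own axis.
- Set it on the vice bed, where contact force showed it had landed, and released it.
- Slid the jaw up until it stopped snug, then let go of the post and backed the gripper away.

**Last checks:**
- **Jaw gap:** about 9.9 to 10 mm, worked out from how far the tool moved back from the stop.
- **Plate position:** the camera puts its middle within a few millimetres of the middle of the jaws. The plate's yaw is -0.208 rad against -0.20 to -0.216 for the vice.
- **Upright and released:** it looks vertical in the wrist and scene pictures, and the gripper is clear with no force on the wrist.
- **Other tools:** the block, tin and hammer appear where they started.

**Disagreements:** the cameras differed from each other by up to about 5 mm, most in the vice's position. The plate measured 173 mm long in the last scene picture, against its real 180 mm. Both are small against the 25 mm centring tolerance. I used where the jaw stopped as the reference across the jaws.

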